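Set the roller at the top of the inclined plane

TASK

Set the inclined plane up for the next run: with closed fingertips behind it, push the roller slowly up the ramp, over the two sprung pawls, until it meets the stop bar at the top. Do not grip it, lift it, ram it against the stop or let it run back; then ease your fingers away so that the pawls keep it there, and leave the things beside the ramp where they are.

Things in the scene. Friction and masses are not known exactly. Their poses are not given: they have to be found in the camera images.
- roller: Plain aluminium sleeve (cylinder) with a dark bore in each end face, 44 mm in diameter, 110 mm long, about 0.3 kg. It lies across the ramp at its foot, leaning on two lugs. Origin at its centre; its y axis is the cylinder's axis (level, across the ramp); its x and z axes turn as it rolls. It rolls freely: push it slower than 0.1 m/s or it runs ahead of the fingers.
- track: Sloping pale wooden deck, fixed, 360 mm long, rising 7 degrees. Origin on its upper surface, mid-width at the low end, 26 mm above the bench; x points up the slope along the deck, y to the left of that, z square out of the deck. Aluminium rails at y = 57 mm either side stand 10 mm above the deck and guide the roller's ends. Deck, roller and pawls are slippery: pushing the roller takes 2 to 6 N.
- stop_face (a point): Middle of the stop bar's rubber face at the top of the ramp, 300 mm up-slope of the foot point (track x = 320, y = 0, z = 22 mm). The bar spans the whole width, 30 mm above the deck. When the roller meets it, the roller's centre is 22 mm before it (track x = 298 mm).
- catch (a joint): Spring catch: two 12 mm wide pawls that stand 7 mm out of the deck at y = 44 mm either side (76 mm open between them), tips at track x = 277 mm, slanted on the foot side. 0 rad: up; about 0.4: pressed flush by the roller passing over (a few N). They spring up by themselves behind the roller, whose centre then rests at about track x = 294 mm, some 4 mm short of the stop.
- pocket_torch: Small black torch lying beside the ramp, 88 mm long, 34 mm thick; origin under its middle. A bystander.
- dry_cell_0: Small dry cell (battery) lying beside the ramp, 48 mm long, 14 mm thick; origin under its middle. A bystander.
- dye_bottle_0: Small brown dropper bottle standing beside the ramp, 27 mm across, 88 mm tall; origin under its middle. A bystander.
- wax_jar: Jar with a red lid standing beside the ramp, 70 mm across, 84 mm tall; origin under its middle. A bystander.
- foot (a point): Track frame x = 20, y = 0, z = 22 mm: half-way between two rubber lugs, 26 mm high, that keep the roller from running off the foot (x from 8 to 20 mm, y from 40 to 56 mm either side). The 80 mm between them is open: fingers come down there behind the roller, whose centre starts 22 mm up-slope of this point. Same axes as the track.

How it is judged:
On the way, in this order (a step that is already met when the one before it is completed fails the run):
1. the roller has been pushed up onto the pawls (x of roller in the frame of track above 0.25 m and value of joint catch above 0.1 rad and contact force between the fingers and roller above 0.1 N).
2. the roller meets the stop bar (within 2 mm) (x of roller in the frame of track above 0.296 m), for 0.05 s.
At the end, for the whole second after the job is handed in: The roller rests on the deck at the top, square across it (within 0.1 rad), its centre at least 289 mm up the deck, behind the pawls, which are up again (catch below 0.12 rad), at rest (x of roller in the frame of track above 0.289 m and z of roller in the frame of track between 0.018 and 0.025 m and angle between the y axis of roller and the y axis of track, either way round below 0.1 rad and value of joint catch below 0.12 rad and linear speed of roller below 0.02 m/s); the robot touches nothing.
It fails at once if the roller is lifted off the deck or tipped (centre more than 30 mm above the deck or axis more than 0.3 rad askew) (z of roller in the frame of track above 0.03 m or angle between the y axis of roller and the y axis of track, either way round above 0.3 rad).
It fails at once if the roller is flicked up, or runs free (over 0.25 m/s, or over 0.15 m/s with no finger touching it) (linear speed of roller above 0.25 m/s or (linear speed of roller above 0.15 m/s and contact force between the fingers and roller below 0.001 N)).
It fails at once if the roller is gripped or squeezed on its way up (over 25 N of finger force below the pawls), or rammed against the stop (over 80 N) (contact force between the fingers and roller above 80 N or (x of roller in the frame of track below 0.25 m and contact force between the fingers and roller above 25 N)).
It fails at once if a thing beside the ramp is moved by more than 15 mm (distance of any of pocket_torch, dry_cell_0, dye_bottle_0, wax_jar from where it was at the start of the episode above 0.015 m).
It also fails if it takes over 48 s, if anything falls off the work surface, if the arm or the gripper's body presses on something with over 40 N, if the wrist force passes 120 N, or if a joint passes its speed limit or range.

ROBOT

A 6-joint arm with a two-finger parallel gripper is mounted at the origin on a cart in front of the work surface, level with it; the furniture and walls round the work are solid. World frame = base frame: x ahead of the robot, y to its left, z up, the work surface at z = 0. Lengths are in m, angles in rad, forces in N, time in s.
With the tool pointing down it reaches from about 0.25 to 0.725 m from the base axis. Payload 4 kg.
Tool frame: the origin (TCP) lies between the finger pads; the fingertips stand 19 mm ahead of it and the grasp point (between the pads) is the TCP; x points along the fingers, z is the direction in which the jaws open and shut, and the axes are right-handed (so a half turn about x gives the same grasp; the last joint's range is limited). The gripper opens to 85 mm and grips with 20 to 120 N. Pads are 22 mm wide; open, the fingers measure 114 mm over their backs; the gripper's body (76 mm by 85 mm) begins 54 mm behind the grasp point. The pads swing forward as they close: fully open they stand 13 mm farther back than shut.
Start: joints at [-1.218, 0.241, 0.005, 1.335, 0, 1.571], TCP at [0.173, -0.469, 0.25] pointing down, gripper open.
Joint ranges: [-2.72, 2.72], [-1.05, 1.87], [-1.09, 1.28], [-1.99, 2.15], [-1.42, 1.44], [-3.14, 3.14]. Speed limits (rad/s): [2.79, 2.79, 3.14, 3.14, 3.14, 3.14].

INTERFACE

Orientations are given as [roll, pitch, yaw] about the fixed x, y, z axes, in that order (R = Rz(yaw) Ry(pitch) Rx(roll)).
In Python, from workcell import * gives the robot as it stands.
- The arm moves only by the shell command python3 -m jog 'ROWS' [FORCE]. ROWS is a JSON object of lists of equal length, an entry for each row: "dp": the shift along the tool's x, y, z in m, a list of three; "twist": the turn about the tool's x in rad; "gripper": the finger opening in m, from 0 to 0.0854. A call has 1 to 20 rows; each row is the pose to reach, as a shift and turn from the pose commanded when the call began, along the tool's axes at that moment; what a row does not reach only later rows make up. A row lasts 1/12 s, in which the tool goes at most 41.7 mm and 7.16 degrees, less where a joint would pass 70% of its speed; a pose out of reach is approached as far as the arm can. A call with a gripper value outside its range is refused whole. The fingers move at their own pace and stop on an object; FORCE is the grip in N (left out, the last holds). Time passes only in rows, so rows that repeat a pose let the fingers close. It gives the time, the measured TCP pose, the force and the opening at its end, in the units of the state.
- state(): the state, without advancing time (a new reading comes with each control period).
- snapshot(name): name is "scene" or "side" or "wrist"; returns a dict with "img" (480x640x3 uint8, blue, green, red), "mtx" (3x3 intrinsics, pixels), "R" (3x3) and "t" (3): a world point X has camera coordinates R X + t. Camera axes: x right, y down, z forward; pixel columns grow to the right and rows downward; lengths in m; the calibration is good to about 2 mm. A picture is of the moment at which its call begins. There is no depth.
- finish_job(): hands the job in, once; it reports no verdict.
The state is a dict: "time_s": time; "joint_pos": joint angles; "joint_vel": joint speeds; "effort": joint torques, N m; "tcp_pos": TCP position; "tcp_rot": TCP orientation; "force": force on the tool from outside, world axes, zero at the start; "wrist_torque": the same for the moment, N m; "grip_width": finger opening in m.
Only numpy, scipy, OpenCV 4.12 (cv2) and the standard library are available. Lean on these libraries where they do the work, as an engineer would, in place of code of your own. Each camera call takes 0.05 s, during which the arm holds its last target.

## Working session

There is one attempt and no reset: what is moved stays moved. The work goes in short steps, Python scripts to look and compute and a shell command to move; the robot and the scene stay as the last step left them, time stands still between calls to the robot, and variables do not carry over. Pictures are saved under pics/ and viewed, and the job is handed in when it is done.

```bash
mkdir -p pics; ls; python3 - <<'E'
from workcell import *
import cv2
print(state())
for n in ["scene","side","wrist"]:
    s=snapshot(n); cv2.imwrite(f"pics/{n}0.png",s["img"]); print(n,s["mtx"].tolist(),s["R"].tolist(),s["t"].tolist())
E
```

```text
pics
{'time_s': 0.0, 'joint_pos': array([-1.21802077e+00,  2.41424330e-01,  3.71916080e-03,  1.33519129e+00,
       -3.14297721e-05,  1.57080450e+00]), 'joint_vel': array([ 0.00093353, -0.00216704,  0.00048903, -0.00187916,  0.00147757,
       -0.00140886]), 'effort': array([-5.42517209e-04, -3.72317648e+01,  2.52407598e+01,  1.68121001e-02,
       -8.47307274e-05, -4.66032631e-06]), 'tcp_pos': array([ 0.17253909, -0.46865659,  0.24940531]), 'tcp_rot': array([-3.12662002,  1.56869596,  1.93853638]), 'force': array([-0.43510783, -0.32410672, -0.92700387]), 'wrist_torque': array([-0.04892777, -0.01865714, -0.02242067]), 'grip_width': 0.08580116981454747}
scene [[551.7109408803778, 0.0, 330.3488086525151], [0.0, 551.7109408803778, 241.77791162937987], [0.0, 0.0, 1.0]] [[-0.6190046351766229, -0.7852739122043199, 0.01334707612843822], [-0.5397673883089252, 0.41301255412166954, -0.733533773357476], [0.5705124259365595, -0.4612651221902835, -0.6795219340851072]] [0.3756578330065074, 0.36587063231945954, 0.57689223243734]
side [[496.78305897500906, 0.0, 316.57336027709414], [0.0, 496.78305897500906, 244.35490976081564], [0.0, 0.0, 1.0]] [[-0.9998534011222416, -0.015246322099936396, -0.007792684178823074], [-0.0008327311092980755, 0.4978769938358898, -0.8672472574576627], [0.017102129200350914, -0.8671136307724397, -0.4978167017140466]] [0.5833861095333306, 0.07325034947016834, 0.8904221660006635]
wrist [[426.6122527572497, 0.0, 310.3310864701917], [0.0, 426.6122527572497, 236.13632930382596], [0.0, 0.0, 1.0]] [[0.34569215421465904, -0.9383478325351385, -0.00052885823876607], [-0.9040887188243267, -0.33322171781024873, 0.26755723737954556], [-0.2512379808249857, -0.09201430299793224, -0.9635418231892113]] [-0.5000499850645468, -0.0351243749201544, 0.3775768272813632]
```

View pics/scene0.png

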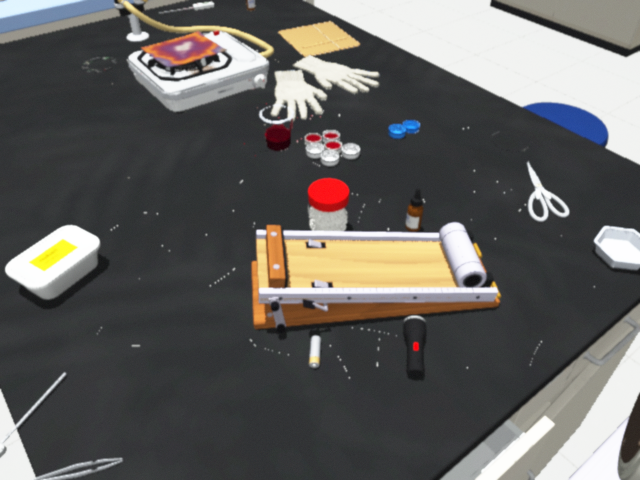

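View pics/side0.png

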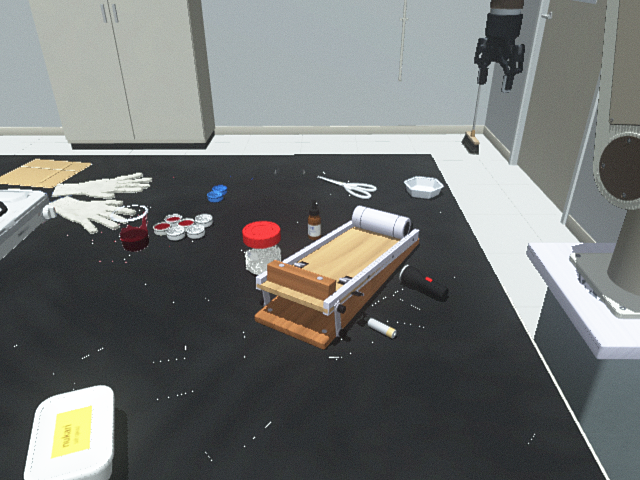

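View pics/wrist0.png

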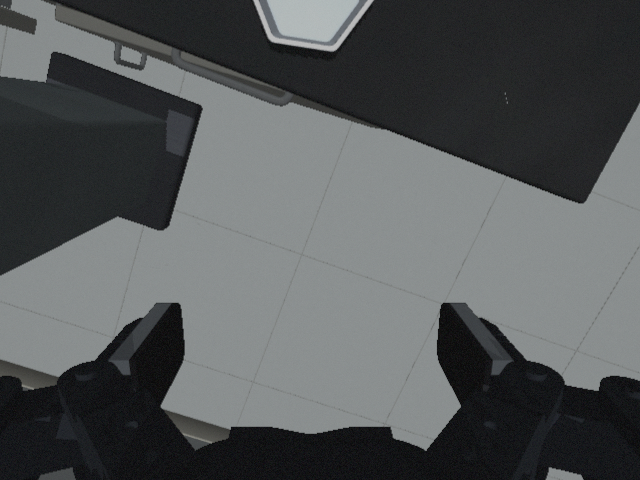

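Scene: the roller lies at (463,255), with the foot lugs to its right at about (480–497, 250–290) and the stop bar at (275,257). The jar is at (328,205), the bottle at (414,212), the torch at (415,345) and the cell at (315,350). I'll zoom in to get accurate track features.

```bash
python3 - <<'E'
import cv2
a=cv2.imread("pics/scene0.png")[215:335,240:510]
cv2.imwrite("pics/sceneZ.png",cv2.resize(a,(797,354),interpolation=cv2.INTER_CUBIC))
a=cv2.imread("pics/side0.png")[195:355,250:450]
cv2.imwrite("pics/sideZ.png",cv2.resize(a,None,fx=3.7,fy=3.7,interpolation=cv2.INTER_CUBIC))
E
```

```text
(no output)
```

View pics/sceneZ.png

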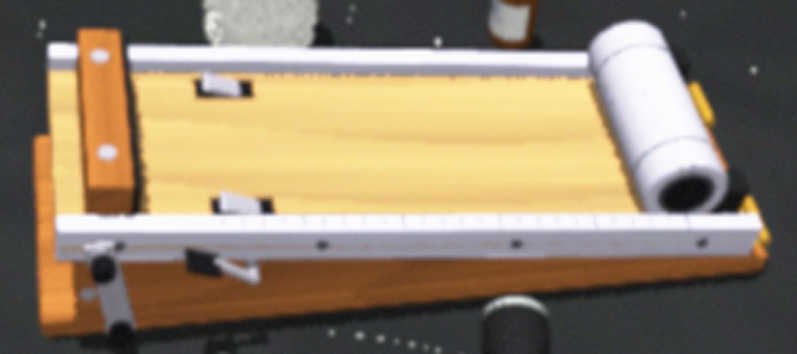

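View pics/sideZ.png

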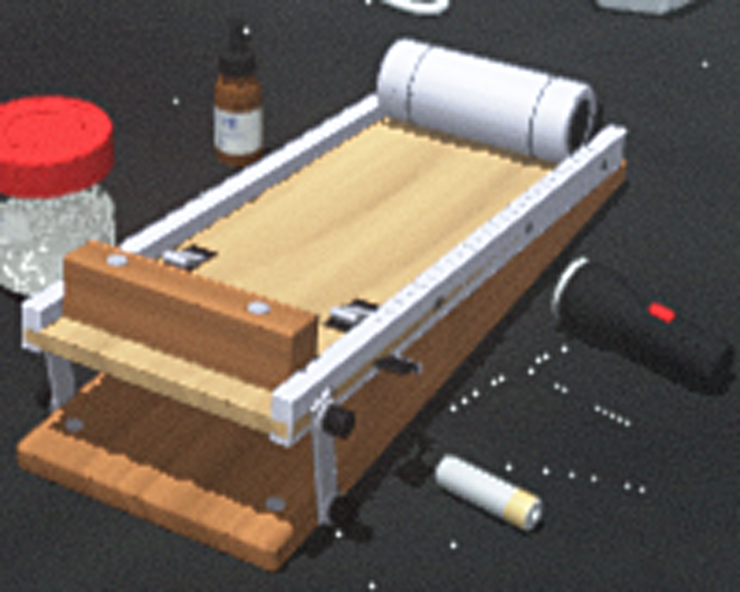

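```bash
cat > h.py <<'E'
import numpy as np
T7=np.radians(7)
def ray(s,px,z):
    R=np.array(s["R"]);t=np.array(s["t"]);K=np.array(s["mtx"])
    c=-R.T@t; d=R.T@np.linalg.inv(K)@np.array([px[0],px[1],1.]); return c+d*(z-c[2])/d[2]
def hgt(p): return .026+p[0]*np.sin(T7)+p[2]*np.cos(T7)
def planar(p): return np.array([p[0]*np.cos(T7)-p[2]*np.sin(T7),p[1]])
E
python3 - <<'E'
from workcell import *
from h import *
obs=[("scene",(685,190),(.042,.055,.022),"bore"),("scene",(127,109),(.320,0,.030),"bar"),
("scene",(207,75),(.277,-.044,.007),"pawlR"),("scene",(224,195),(.277,.044,.007),"pawlL"),
("side",(580,115),(.042,.055,.022),"bore"),("side",(166,258),(.277,-.044,.007),"pawlR"),("side",(334,316),(.277,.044,.007),"pawlL")]
S={n:snapshot(n) for n in("scene","side")}
A=[];B=[]
for n,(u,v),p,l in obs:
    px=(240+u/2.952-.3,215+v/2.95-.3) if n=="scene" else (250+u/3.7-.3,195+v/3.7-.3)
    w=ray(S[n],px,hgt(p)); A.append(planar(p));B.append(w[:2]); print(n,l,w.round(4))
A=np.array(A);B=np.array(B);a=A-A.mean(0);b=B-B.mean(0)
yaw=np.arctan2((a[:,0]*b[:,1]-a[:,1]*b[:,0]).sum(),(a*b).sum())
R=np.array([[np.cos(yaw),-np.sin(yaw)],[np.sin(yaw),np.cos(yaw)]]);t=B.mean(0)-R@A.mean(0)
print("yaw",yaw,np.degrees(yaw),"t",t); print((B-(A@R.T+t)).round(4))
# side points for torch/cell/others approx base: torch, cell, bottle, jar (scene px)
for l,px,z in[("torch",(415,345),.017),("torchtop",(415,320),.017),("cell",(315,350),.007),("bottle",(414,228),0),("jarlid",(328,190),.084),("bottletip",(417,193),.088)]:
    w=ray(S["scene"],px,z); print(l,w.round(3),"track",(R.T@(w[:2]-t)).round(3))
E
```

```text
scene bore [ 0.4125 -0.1168  0.053 ]
scene bar [0.5973 0.098  0.0948]
scene pawlR [0.6178 0.0337 0.0667]
scene pawlL [0.5425 0.0793 0.0667]
side bore [ 0.4073 -0.1279  0.053 ]
side pawlR [0.6194 0.0379 0.0667]
side pawlL [0.5443 0.0846 0.0667]
yaw 1.0479442965657864 60.04278535802545 t [ 0.44186603 -0.17936711]
[[-0.0012  0.0013]
 [-0.0014  0.0054]
 [ 0.0009 -0.0024]
 [ 0.0019 -0.0007]
 [-0.0064 -0.0098]
 [ 0.0025  0.0017]
 [ 0.0037  0.0046]]
torch [0.394 0.015 0.017] track [0.144 0.138]
torchtop [ 0.427 -0.017  0.017] track [0.133 0.094]
cell [0.48  0.128 0.007] track [0.285 0.12 ]
bottle [ 0.588 -0.177  0.   ] track [ 0.075 -0.126]
jarlid [ 0.684 -0.055  0.084] track [ 0.229 -0.148]
bottletip [ 0.583 -0.165  0.088] track [ 0.083 -0.116]
```

```bash
python3 - <<'E'
from workcell import *
from h import *
from scipy.spatial.transform import Rotation as Ro
A=[];B=[]
obs=[((.042,.055,.022),(.4125,-.1168)),((.320,0,.030),(.5973,.098)),((.277,-.044,.007),(.6178,.0337)),((.277,.044,.007),(.5425,.0793)),((.277,-.044,.007),(.6194,.0379)),((.277,.044,.007),(.5443,.0846))]
A=np.array([planar(p) for p,_ in obs]);B=np.array([b for _,b in obs])
a=A-A.mean(0);b=B-B.mean(0)
yaw=np.arctan2((a[:,0]*b[:,1]-a[:,1]*b[:,0]).sum(),(a*b).sum())
R=np.array([[np.cos(yaw),-np.sin(yaw)],[np.sin(yaw),np.cos(yaw)]]);t=B.mean(0)-R@A.mean(0)
print(yaw,np.degrees(yaw),t,(B-(A@R.T+t)).round(4))
s=state(); M=Ro.from_euler("xyz",s["tcp_rot"]).as_matrix(); print(M.round(3))
u=np.array([np.cos(yaw),np.sin(yaw),0]);l=np.array([-np.sin(yaw),np.cos(yaw),0])
for nm,v in(("upslope",u),("left",l)): print(nm,(M.T@v).round(3))
print("twist to align z with left/right:",[np.degrees(np.arctan2(-(M.T@v)[1],(M.T@v)[2])) for v in(l,-l)], s["joint_pos"][5])
tgt=np.r_[R@planar((-.06,0,.05))+t,.25]
print(tgt,(M.T@(tgt-s["tcp_pos"])).round(4))
E
```

```text
1.0413340959079371 59.66404875859609 [ 0.44154597 -0.17698886] [[-0.0013 -0.0013]
 [-0.0028  0.004 ]
 [-0.0002 -0.0036]
 [ 0.0005 -0.0025]
 [ 0.0014  0.0006]
 [ 0.0023  0.0028]]
[[-0.     0.938  0.346]
 [ 0.001  0.346 -0.938]
 [-1.     0.    -0.001]]
upslope [ 0.001  0.772 -0.635]
left [ 0.001 -0.635 -0.772]
twist to align z with left/right: [np.float64(140.54954300571575), np.float64(-39.45045699428428)] 1.5708147790921494
[ 0.40839007 -0.23364673  0.25      ] [ 0.      0.3025 -0.1394]
```

```bash
python3 -m jog '{"dp":[[0,0.03,-0.014],[0,0.06,-0.028],[0,0.09,-0.042],[0,0.12,-0.056],[0,0.15,-0.070],[0,0.18,-0.084],[0,0.21,-0.098],[0,0.24,-0.112],[0,0.27,-0.126],[0,0.3025,-0.1394],[0,0.3025,-0.1394],[0,0.3025,-0.1394]],"twist":[-0.08,-0.16,-0.24,-0.32,-0.4,-0.48,-0.56,-0.63,-0.6885,-0.6885,-0.6885,-0.6885],"gripper":[0,0,0,0,0,0,0,0,0,0,0,0]}' 20
python3 - <<'E'
from workcell import *
import cv2
print(state())
s=snapshot("wrist"); cv2.imwrite("pics/wrist1.png",s["img"])
import pickle; pickle.dump(s,open("w1.pkl","wb"))
E
```

```text
time_s: 1.25
tcp_pos: [0.4094, -0.2325, 0.2501]
tcp_rot: [-2.702, 1.57, 3.055]
force: [0.9, 0.7, -0.5]
grip_width: 0.0001
{'time_s': 1.25, 'joint_pos': array([-5.16364396e-01,  1.83435072e-01, -6.83478213e-02,  1.31947763e+00,
       -2.12889043e-04,  1.57991156e+00]), 'joint_vel': array([-0.05293825, -0.01014264, -0.014234  ,  0.00519078, -0.00967674,
       -0.00589577]), 'effort': array([  1.05398253, -34.17501211,  25.45869827,  -0.11379882,
         0.12413367,   0.05193552]), 'tcp_pos': array([ 0.40943484, -0.23252398,  0.25006178]), 'tcp_rot': array([-2.70248249,  1.57028564,  3.05522325]), 'force': array([ 0.8599221 ,  0.7207971 , -0.48141956]), 'wrist_torque': array([ 0.02193929, -0.0377748 ,  0.03115158]), 'grip_width': 0.000124907920928866}
```

View pics/wrist1.png

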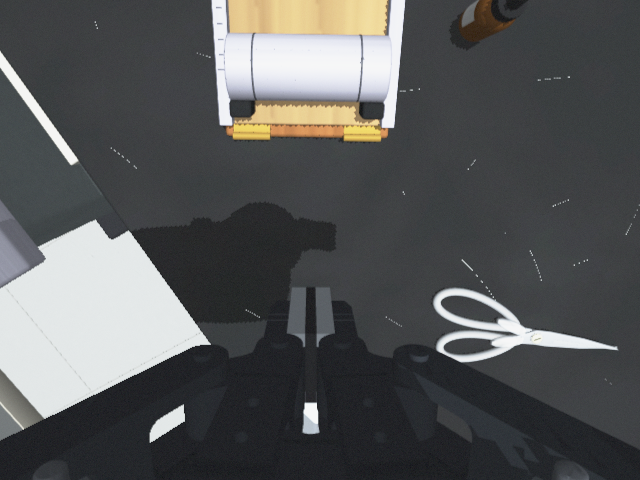

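Wrist view: the roller spans columns 224–391 and rows 33–104, square in the frame. The lugs are at (242,108) and (371,110), the rail ends at (225,126) and (390,127), and the closed fingers at (310,290).

```bash
python3 - <<'E'
import cv2
a=cv2.imread("pics/wrist1.png")[0:145,200:420]
cv2.imwrite("pics/w1Z.png",cv2.resize(a,None,fx=3.6,fy=3.6,interpolation=cv2.INTER_CUBIC))
E
```

```text
(no output)
```

View pics/w1Z.png

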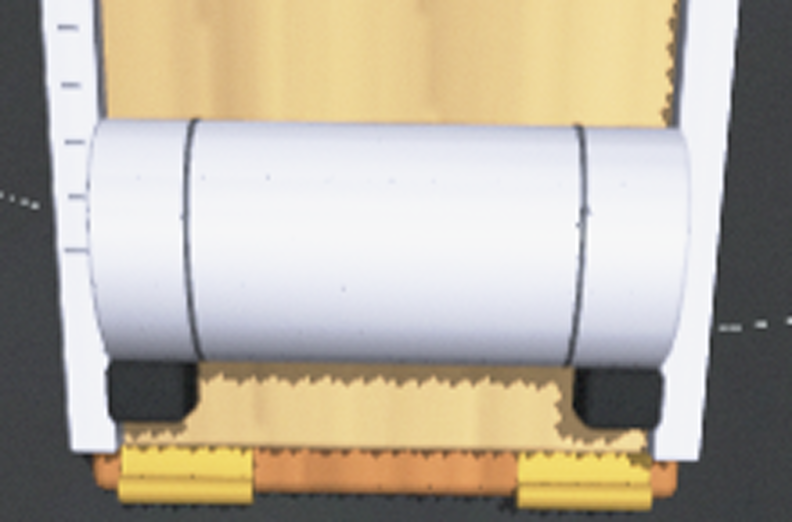

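```bash
python3 - <<'E'
from h import *
import pickle
s=pickle.load(open("w1.pkl","rb"))
P=lambda u,v:(200+u/3.6-.4,v/3.6-.4)
def sh(l,u,v,p):
    w=ray(s,P(u,v),hgt(p)); print(l,w.round(4))
    return w[:2]
a=sh("deckL",122,447,(0,.05,0)); b=sh("deckR",650,453,(0,-.05,0)); print(np.degrees(np.arctan2(a[0]-b[0],b[1]-a[1])) )
a=sh("railLtopouterlow",72,452,(0,.057,.01)); b=sh("railR",700,460,(0,-.057,.01))
c=sh("railL up",40,0,(.09,.06,.01)); d=sh("railR up",740,0,(.09,-.06,.01))
for v in(c-a,d-b): print("yaw",np.degrees(np.arctan2(v[1],v[0])),np.linalg.norm(v))
l=sh("rollL",90,215,(.042,.055,.044)); r=sh("rollR",690,235,(.042,-.055,.044)); print(np.linalg.norm(l-r),(l+r)/2,np.degrees(np.arctan2((r-l)[0],-(r-l)[1]))) 
# roller axis by tangent bisector in the vertical plane at mid column
R=np.array(s["R"]);K=np.array(s["mtx"]);c0=-R.T@np.array(s["t"])
d1,d2=[(lambda d:d/np.linalg.norm(d))(R.T@np.linalg.inv(K)@np.r_[P(390,v),1]) for v in(124,361)]
d=d1+d2; h=hgt((.042,0,.022)); print("axis mid",(c0+d*(h-c0[2])/d[2]).round(4),"half angle dist", .022/np.sin(np.arccos(d1@d2)/2), np.linalg.norm(d*(h-c0[2])/d[2]))
yaw=np.radians(59.66);Rt=np.array([[np.cos(yaw),-np.sin(yaw)],[np.sin(yaw),np.cos(yaw)]]);t=np.array([.44155,-.17699])
print("predicted roller c",Rt@planar((.042,0,.022))+t,"deck0",t)
E
```

```text
deckL [ 0.3885 -0.1487  0.026 ]
deckR [ 0.4879 -0.2077  0.026 ]
-120.72791072457382
railLtopouterlow [ 0.3803 -0.1449  0.0359]
railR [ 0.4952 -0.2134  0.0359]
railL up [ 0.4232 -0.0729  0.0469]
railR up [ 0.539  -0.14    0.0469]
yaw 59.279790643597046 0.08383795109158103
yaw 59.19130965888879 0.08551201509734552
rollL [ 0.4133 -0.1153  0.0748]
rollR [ 0.5057 -0.1727  0.0748]
0.1088186192047683 [ 0.45946851 -0.14399554] 58.12733990462355
axis mid [ 0.4587 -0.1449  0.053 ] half angle dist 0.3304735250184468 0.3222722286364905
predicted roller c [ 0.46125302 -0.1433263 ] deck0 [ 0.44155 -0.17699]
```

```bash
cat >> h.py <<'E'
O=np.array([.4385,-.178]);YAW=np.radians(59.3)
RT=np.array([[np.cos(YAW),-np.sin(YAW)],[np.sin(YAW),np.cos(YAW)]])
def rel():
    from workcell import state
    from scipy.spatial.transform import Rotation as Ro
    s=state(); M=Ro.from_euler("xyz",s["tcp_rot"]).as_matrix()
    p=RT.T@(s["tcp_pos"][:2]-O)
    print("t",s["time_s"],"planar",p.round(4),"z",s["tcp_pos"][2].round(4),"tool-y yaw",np.degrees(np.arctan2(M[1,1],M[0,1])).round(2),"F in track",(RT.T@s["force"][:2]).round(2),s["force"][2].round(2),"fingertip over deck",(s["tcp_pos"][2]-.019-.026-(p[0]+.011)*np.tan(T7)).round(4))
    return s,M
def todp(planx,plany,z):
    s,M=rel(); g=np.r_[RT@np.array([planx,plany])+O,z]; print("dp",(M.T@(g-s["tcp_pos"])).round(4))
E
python3 -c "
from h import *
todp(-.003,0,.057)"
```

```text
t 1.3 planar [-0.0629 -0.0025] z 0.2501 tool-y yaw 59.77 F in track [-0.04 -0.39] -0.1 fingertip over deck 0.2114
dp [ 0.193   0.06   -0.0019]
```

```bash
python3 -m jog '{"dp":[[0,0.03,-0.001],[0,0.06,-0.002],[0.025,0.06,-0.002],[0.055,0.06,-0.002],[0.085,0.06,-0.002],[0.115,0.06,-0.002],[0.135,0.06,-0.002],[0.150,0.06,-0.002],[0.150,0.06,-0.002]],"twist":[0.004,0.008,0.008,0.008,0.008,0.008,0.008,0.008,0.008],"gripper":[0,0,0,0,0,0,0,0,0]}'
python3 - <<'E'
from h import *
from workcell import *
import cv2
s=snapshot("wrist"); cv2.imwrite("pics/wrist2.png",s["img"])
s=snapshot("scene"); cv2.imwrite("pics/scene2.png",cv2.resize(s["img"][120:320,350:600],None,fx=3,fy=3))
todp(-.003,0,.057)
E
```

```text
time_s: 2.05
tcp_pos: [0.4335, -0.1813, 0.0971]
tcp_rot: [-2.956, 1.564, 2.787]
force: [-0.8, 0.8, -0.6]
grip_width: -0.0001
t 2.15 planar [-0.0046  0.    ] z 0.1003 tool-y yaw 59.08 F in track [ 0.01 -0.14] -0.17 fingertip over deck 0.0545
dp [0.0433 0.0016 0.0001]
```

View pics/wrist2.png

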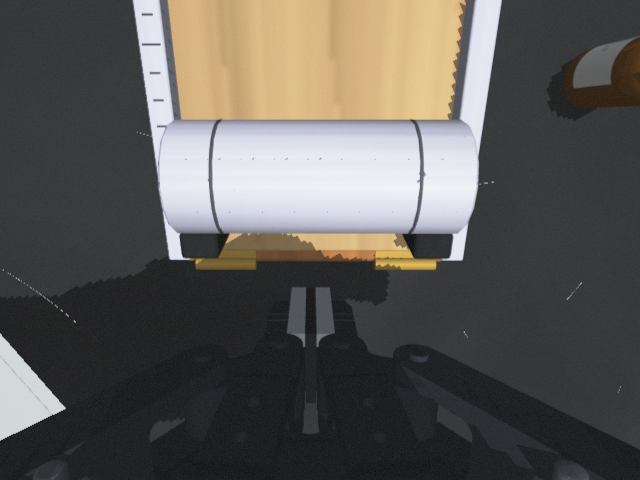

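View pics/scene2.png

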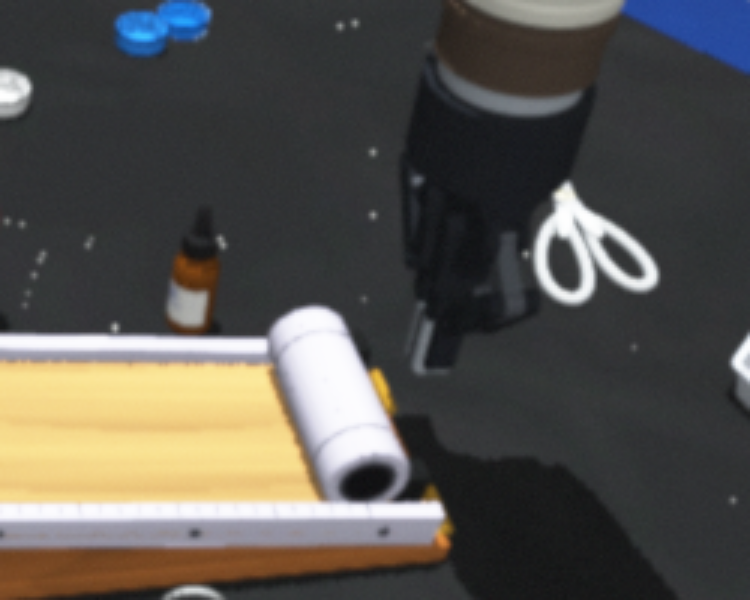

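Wrist view: the roller spans columns 160–478 and rows 120–235, and the track centre is at about column 318 against 310 for the fingers, so I'll shift about 2 mm to the right. The 80 mm gap below the fingers is clear, so I'm descending.

```bash
python3 -m jog '{"dp":[[0.008,0.0015,0.001],[0.016,0.0015,0.002],[0.024,0.0015,0.002],[0.032,0.0015,0.002],[0.039,0.0015,0.002],[0.043,0.0015,0.002],[0.043,0.0015,0.002],[0.043,0.0015,0.002]],"twist":[0,0,0,0,0,0,0,0],"gripper":[0,0,0,0,0,0,0,0]}'
python3 - <<'E'
from h import *
from workcell import *
import cv2
s=snapshot("wrist"); cv2.imwrite("pics/wrist3.png",s["img"])
rel()
E
```

```text
time_s: 2.82
tcp_pos: [0.4393, -0.1807, 0.057]
tcp_rot: [-2.994, 1.57, 2.752]
force: [0.1, -0.4, 0.3]
grip_width: 0.0001
t 2.8667 planar [-0.0018 -0.0024] z 0.0573 tool-y yaw 59.21 F in track [0.37 0.15] 1.17 fingertip over deck 0.0112
```

View pics/wrist3.png

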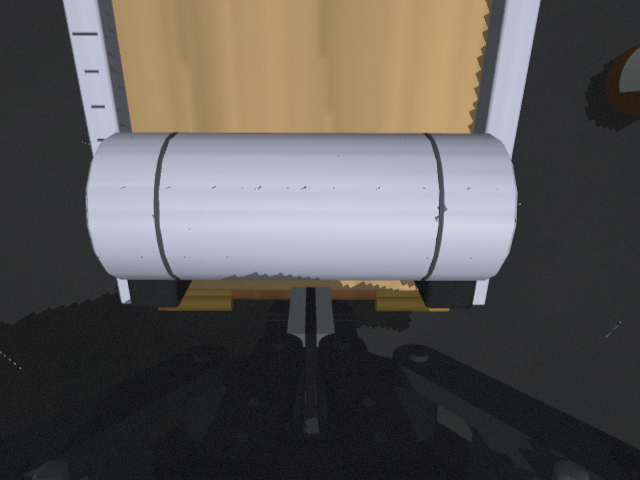

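```bash
python3 -m jog '{"dp":[[0,0.002,0],[-0.0005,0.004,0],[-0.0007,0.006,0],[-0.001,0.008,0],[-0.0012,0.010,0],[-0.0015,0.012,0],[-0.0017,0.014,0],[-0.002,0.0165,0],[-0.0023,0.019,0],[-0.0027,0.022,0],[-0.003,0.025,0],[-0.0034,0.028,0],[-0.0038,0.031,0],[-0.0042,0.034,0],[-0.0045,0.037,0],[-0.0049,0.040,0],[-0.0053,0.043,0],[-0.0055,0.045,0],[-0.0056,0.046,0],[-0.0056,0.046,0]],"twist":[0,0,0,0,0,0,0,0,0,0,0,0,0,0,0,0,0,0,0,0],"gripper":[0,0,0,0,0,0,0,0,0,0,0,0,0,0,0,0,0,0,0,0]}'
python3 - <<'E'
from h import *
from workcell import *
import cv2
rel()
s=snapshot("wrist"); cv2.imwrite("pics/wrist4.png",s["img"])
s=snapshot("scene"); cv2.imwrite("pics/scene4.png",cv2.resize(s["img"][140:340,240:510],None,fx=2.9,fy=2.9))
rel()
E
```

```text
time_s: 4.53
tcp_pos: [0.4633, -0.1409, 0.0629]
tcp_rot: [1.608, 1.57, 1.071]
force: [0.2, -0.9, 0.2]
grip_width: -0.0004
t 4.5333 planar [ 0.0446 -0.0024] z 0.0629 tool-y yaw 59.23 F in track [-0.66 -0.58] 0.24 fingertip over deck 0.0111
t 4.6333 planar [ 0.0444 -0.0023] z 0.0628 tool-y yaw 59.22 F in track [0.11 0.3 ] -0.07 fingertip over deck 0.011
```

View pics/wrist4.png

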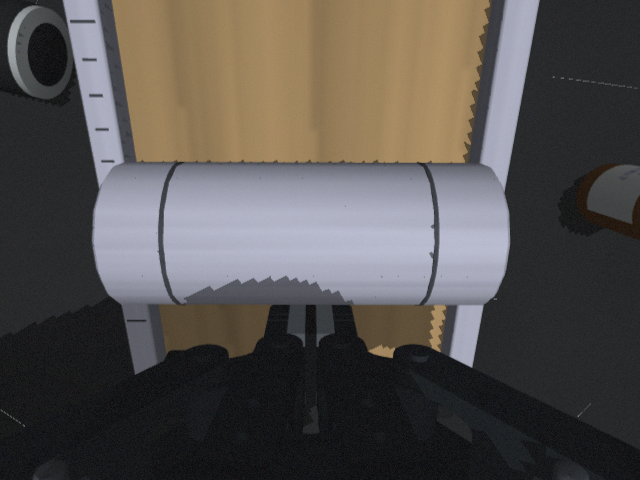

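View pics/scene4.png

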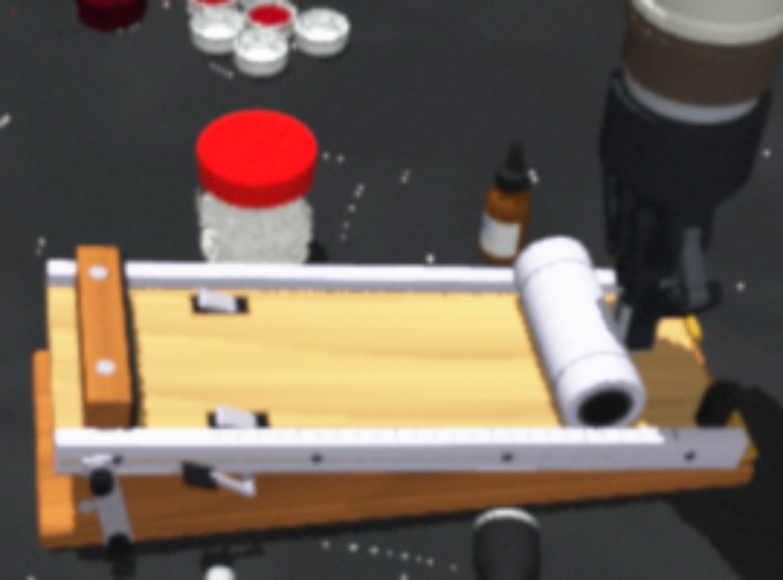

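The roller has been pushed off the lugs and stays square on the fingers (columns 93–509). Continuing up.

```bash
python3 -m jog '{"dp":[[-0.0002,0.002,0],[-0.0006,0.005,0],[-0.0010,0.008,0],[-0.0014,0.0115,0],[-0.0018,0.015,0],[-0.0023,0.019,0],[-0.0028,0.023,0],[-0.0033,0.027,0],[-0.0038,0.031,0],[-0.0043,0.035,0],[-0.0048,0.039,0],[-0.0053,0.043,0],[-0.0058,0.047,0],[-0.0063,0.051,0],[-0.0068,0.055,0],[-0.0072,0.059,0],[-0.0077,0.063,0],[-0.0082,0.067,0],[-0.0086,0.070,0],[-0.0088,0.072,0]],"twist":[0,0,0,0,0,0,0,0,0,0,0,0,0,0,0,0,0,0,0,0],"gripper":[0,0,0,0,0,0,0,0,0,0,0,0,0,0,0,0,0,0,0,0]}'
python3 -c "
from h import *
rel()"
```

```text
time_s: 6.3
tcp_pos: [0.5002, -0.079, 0.0718]
tcp_rot: [1.322, 1.571, 0.785]
force: [-0.9, -1.9, 1.4]
grip_width: -0.0001
t 6.3 planar [ 0.1166 -0.0025] z 0.0718 tool-y yaw 59.23 F in track [-2.11 -0.19] 1.4 fingertip over deck 0.0111
```

```bash
python3 -m jog '{"dp":[[-0.0002,0.002,0],[-0.0006,0.005,0],[-0.0010,0.008,0],[-0.0014,0.0115,0],[-0.0018,0.015,0],[-0.0023,0.019,0],[-0.0028,0.023,0],[-0.0033,0.027,0],[-0.0038,0.031,0],[-0.0043,0.035,0],[-0.0048,0.039,0],[-0.0053,0.043,0],[-0.0058,0.047,0],[-0.0063,0.051,0],[-0.0068,0.055,0],[-0.0072,0.059,0],[-0.0077,0.063,0],[-0.0082,0.067,0],[-0.0086,0.070,0],[-0.0088,0.072,0]],"twist":[0,0,0,0,0,0,0,0,0,0,0,0,0,0,0,0,0,0,0,0],"gripper":[0,0,0,0,0,0,0,0,0,0,0,0,0,0,0,0,0,0,0,0]}'
python3 - <<'E'
from h import *
from workcell import *
import cv2
s=snapshot("wrist"); cv2.imwrite("pics/wrist5.png",s["img"])
s=snapshot("scene"); cv2.imwrite("pics/scene5.png",cv2.resize(s["img"][140:340,240:510],None,fx=2.9,fy=2.9))
rel()
E
```

```text
time_s: 7.97
tcp_pos: [0.5371, -0.0171, 0.0806]
tcp_rot: [1.337, 1.571, 0.8]
force: [-1.0, -1.3, 1.6]
grip_width: 0.0002
t 8.0667 planar [ 0.1888 -0.0026] z 0.0805 tool-y yaw 59.24 F in track [-0.29 -0.23] 0.43 fingertip over deck 0.011
```

View pics/wrist5.png

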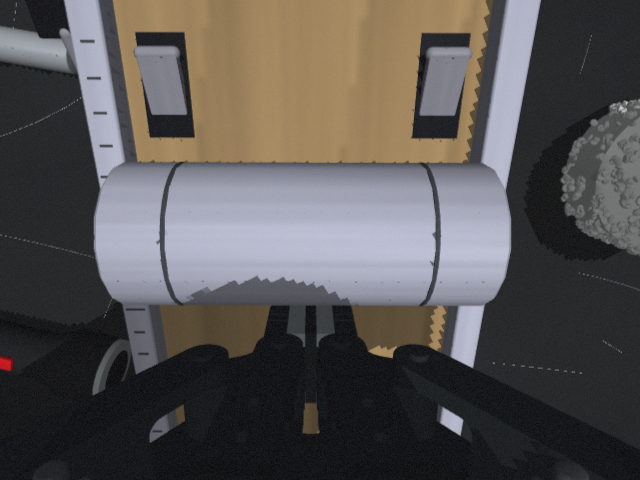

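View pics/scene5.png

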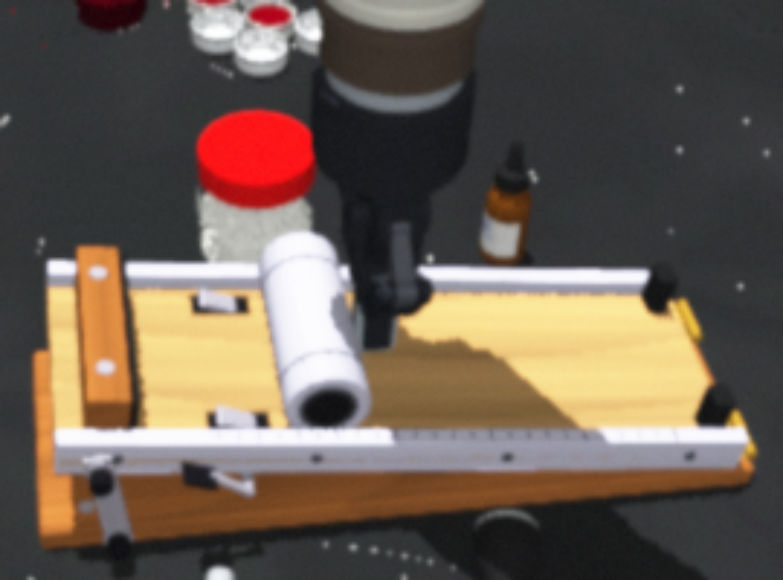

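Wrist view: both pawls are up at (160,90) and (445,80), ahead of a square roller (rows 162–303). The roller centre is at about x = 226 mm, so I'll go onto the pawls slower.

```bash
python3 -m jog '{"dp":[[-0.0002,0.002,0],[-0.0005,0.004,0],[-0.0009,0.007,0],[-0.0012,0.010,0],[-0.0016,0.013,0],[-0.0020,0.016,0],[-0.0023,0.019,0],[-0.0027,0.022,0],[-0.0030,0.0245,0],[-0.0033,0.027,0],[-0.0036,0.029,0],[-0.0038,0.031,0],[-0.0041,0.033,0],[-0.0043,0.035,0],[-0.0045,0.037,0],[-0.0048,0.039,0],[-0.0050,0.041,0],[-0.0053,0.043,0]],"twist":[0,0,0,0,0,0,0,0,0,0,0,0,0,0,0,0,0,0],"gripper":[0,0,0,0,0,0,0,0,0,0,0,0,0,0,0,0,0,0]}'
python3 - <<'E'
from h import *
rel()
E
```

```text
time_s: 9.57
tcp_pos: [0.5591, 0.0199, 0.0858]
tcp_rot: [1.661, 1.57, 1.124]
force: [-0.2, -0.2, 0.3]
grip_width: -0.0001
t 9.5667 planar [ 0.2317 -0.0027] z 0.0858 tool-y yaw 59.21 F in track [-0.24  0.06] 0.32 fingertip over deck 0.011
```

```bash
python3 - <<'E'
from h import *
from workcell import *
import cv2
rel()
s=snapshot("wrist"); cv2.imwrite("pics/wrist6.png",s["img"])
s=snapshot("scene"); cv2.imwrite("pics/scene6.png",cv2.resize(s["img"][140:340,240:510],None,fx=2.9,fy=2.9))
rel()
E
```

```text
t 9.5667 planar [ 0.2317 -0.0027] z 0.0858 tool-y yaw 59.21 F in track [-0.24  0.06] 0.32 fingertip over deck 0.011
t 9.6667 planar [ 0.2319 -0.0028] z 0.0858 tool-y yaw 59.24 F in track [-0.31  0.3 ] 0.54 fingertip over deck 0.011
```

View pics/wrist6.png

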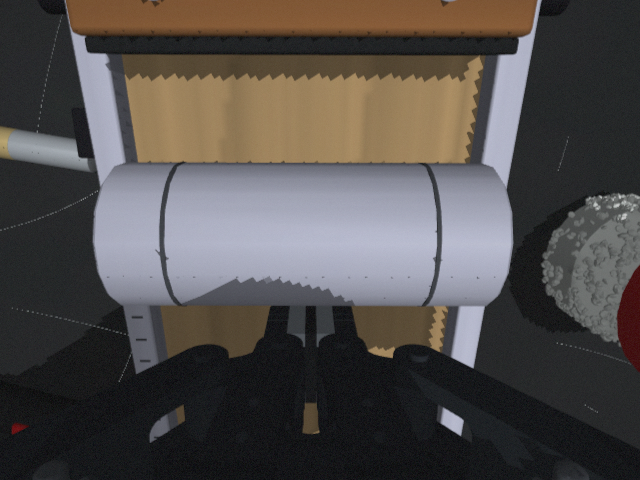

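View pics/scene6.png

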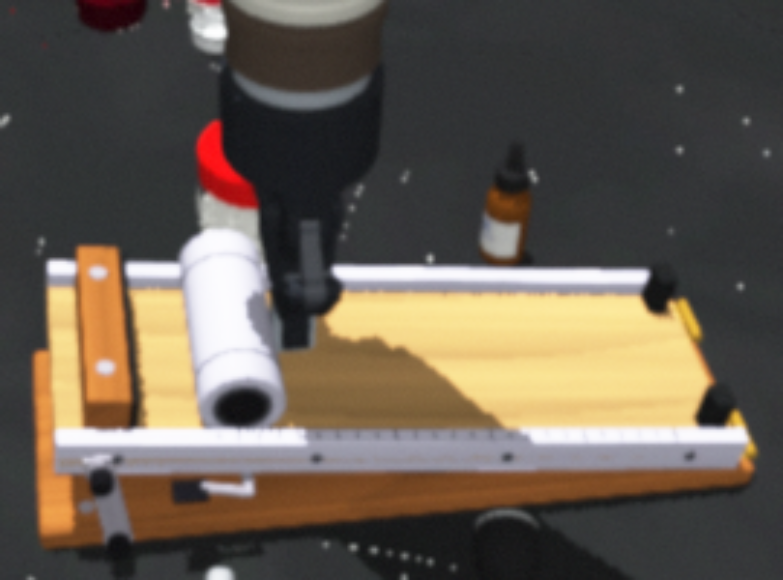

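The roller is on the pawls: the outside lever has swung, and the stop rubber is at row 45, with the roller edge at row 162. Creeping on.

```bash
python3 -m jog '{"dp":[[-0.0001,0.001,0],[-0.0003,0.0025,0],[-0.0005,0.004,0],[-0.0007,0.0055,0],[-0.0009,0.007,0],[-0.0010,0.0085,0],[-0.0012,0.010,0],[-0.0014,0.0115,0],[-0.0016,0.013,0],[-0.0018,0.0145,0],[-0.0020,0.016,0],[-0.0022,0.0175,0],[-0.0023,0.019,0],[-0.0025,0.0205,0],[-0.0027,0.022,0]],"twist":[0,0,0,0,0,0,0,0,0,0,0,0,0,0,0],"gripper":[0,0,0,0,0,0,0,0,0,0,0,0,0,0,0]}'
python3 - <<'E'
from h import *
from workcell import *
import cv2
rel()
s=snapshot("wrist"); cv2.imwrite("pics/wrist7.png",s["img"])
rel()
E
```

```text
time_s: 10.92
tcp_pos: [0.5702, 0.0385, 0.0885]
tcp_rot: [1.904, 1.571, 1.366]
force: [-0.6, -0.4, 0.4]
grip_width: -0.0003
t 10.9167 planar [ 0.2534 -0.0027] z 0.0885 tool-y yaw 59.21 F in track [-0.66  0.25] 0.44 fingertip over deck 0.011
t 10.9667 planar [ 0.2538 -0.0028] z 0.0886 tool-y yaw 59.23 F in track [-0.44  0.14] 0.75 fingertip over deck 0.011
```

View pics/wrist7.png

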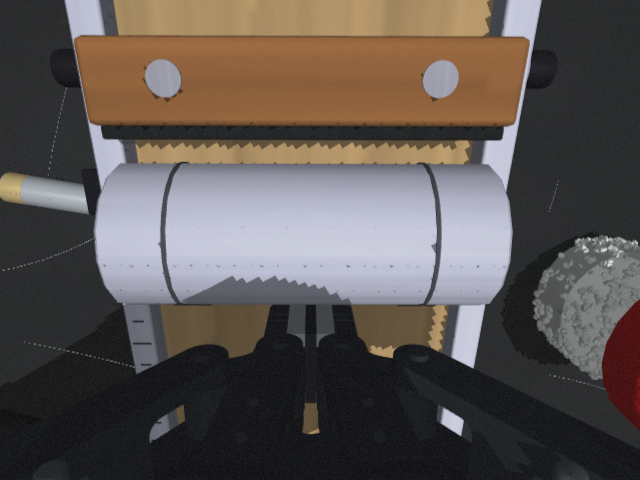

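```bash
python3 -m jog '{"dp":[[-0.0001,0.001,0],[-0.0002,0.002,0],[-0.0004,0.003,0],[-0.0005,0.004,0],[-0.0005,0.004,0]],"twist":[0,0,0,0,0],"gripper":[0,0,0,0,0]}'
python3 - <<'E'
from h import *
from workcell import *
import cv2
rel()
s=snapshot("wrist"); cv2.imwrite("pics/wrist8.png",s["img"])
s=snapshot("scene"); cv2.imwrite("pics/scene8.png",cv2.resize(s["img"][215:335,240:430],None,fx=4,fy=4))
E
```

```text
time_s: 11.38
tcp_pos: [0.5723, 0.0419, 0.089]
tcp_rot: [1.396, 1.57, 0.859]
force: [0.3, -0.8, 0.4]
grip_width: 0.0004
t 11.3833 planar [ 0.2574 -0.0028] z 0.089 tool-y yaw 59.22 F in track [-0.48 -0.67] 0.39 fingertip over deck 0.0111
```

View pics/wrist8.png

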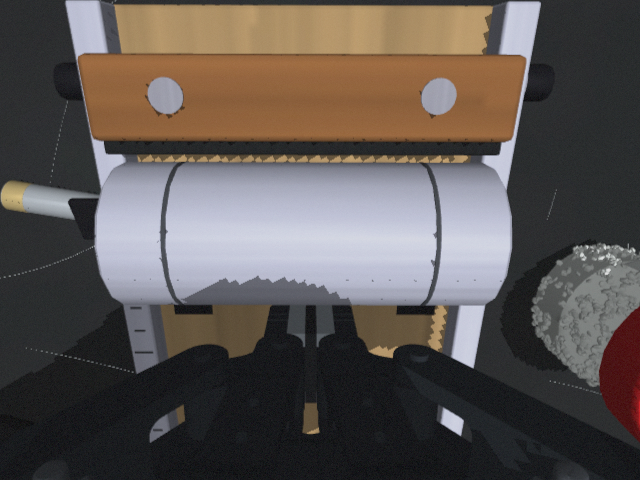

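View pics/scene8.png

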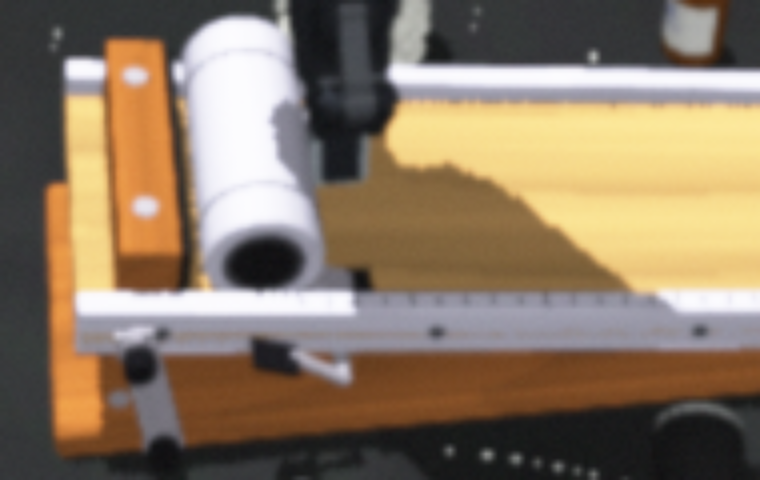

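The outside lever is back in its "up" position, so the roller appears to be just past the pawls, and the rubber at row 148 is nearly at the roller edge at row 163. Final millimetres now, watching the force.

```bash
python3 -m jog '{"dp":[[0,0.0005,0],[-0.0001,0.001,0],[-0.0002,0.0015,0],[-0.0002,0.002,0],[-0.0002,0.002,0]],"twist":[0,0,0,0,0],"gripper":[0,0,0,0,0]}'
python3 -c "
from h import *
rel()"
```

```text
time_s: 11.9
tcp_pos: [0.5733, 0.0434, 0.0893]
tcp_rot: [0.651, 1.571, 0.114]
force: [-0.5, -1.2, 1.3]
grip_width: -0.0003
t 11.9 planar [ 0.2592 -0.0028] z 0.0893 tool-y yaw 59.2 F in track [-1.28 -0.16] 1.26 fingertip over deck 0.0111
```

```bash
python3 -m jog '{"dp":[[0,0.0005,0],[-0.0001,0.001,0],[-0.0001,0.001,0]],"twist":[0,0,0],"gripper":[0,0,0]}'
python3 -c "
from h import *
rel()"
```

```text
time_s: 12.15
tcp_pos: [0.5738, 0.0444, 0.0894]
tcp_rot: [1.147, 1.571, 0.609]
force: [0.1, -1.6, 1.3]
grip_width: -0.0001
t 12.15 planar [ 0.2603 -0.0028] z 0.0894 tool-y yaw 59.21 F in track [-1.36 -0.93] 1.27 fingertip over deck 0.0111
```

```bash
python3 -m jog '{"dp":[[0,0.0005,0],[-0.0001,0.001,0],[-0.0001,0.001,0]],"twist":[0,0,0],"gripper":[0,0,0]}'
python3 -c "
from h import *
rel()"
```

```text
time_s: 12.4
tcp_pos: [0.5741, 0.045, 0.0894]
tcp_rot: [-1.606, 1.57, -2.144]
force: [-1.6, -1.9, 0.9]
grip_width: 0.0002
t 12.4 planar [ 0.261  -0.0028] z 0.0894 tool-y yaw 59.2 F in track [-2.49  0.39] 0.87 fingertip over deck 0.011
```

```bash
python3 -m jog '{"dp":[[0,0.0005,0],[-0.0001,0.001,0],[-0.0001,0.001,0]],"twist":[0,0,0],"gripper":[0,0,0]}'
python3 - <<'E'
from h import *
from workcell import *
import cv2
rel()
s=snapshot("wrist"); cv2.imwrite("pics/wrist9.png",s["img"])
E
```

```text
time_s: 12.65
tcp_pos: [0.5741, 0.0451, 0.0894]
tcp_rot: [-1.605, 1.569, -2.143]
force: [-2.6, -4.7, 2.2]
grip_width: -0.0001
t 12.65 planar [ 0.261  -0.0027] z 0.0894 tool-y yaw 59.16 F in track [-5.38 -0.15] 2.16 fingertip over deck 0.011
```

View pics/wrist9.png

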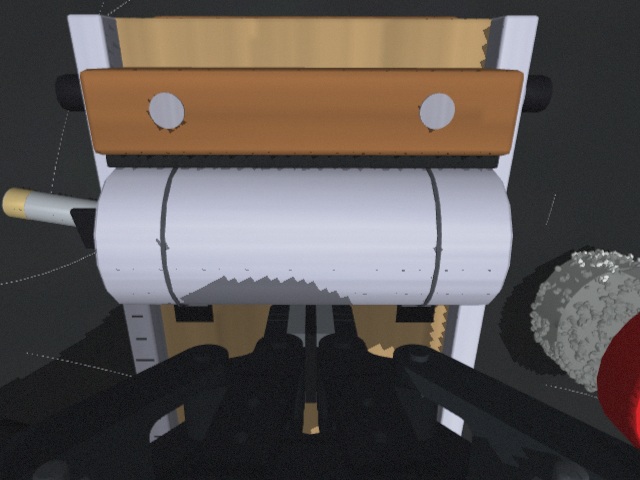

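The TCP has stopped advancing at planar 261.0 mm (260 predicted) and the force is rising, so the roller has met the bar. One more slight press with a hold will confirm it.

```bash
python3 -m jog '{"dp":[[0,0.0005,0],[-0.0001,0.001,0],[-0.0001,0.001,0],[-0.0001,0.001,0]],"twist":[0,0,0,0],"gripper":[0,0,0,0]}'
python3 - <<'E'
from h import *
from workcell import *
import cv2
rel()
s=snapshot("scene"); cv2.imwrite("pics/scene9.png",cv2.resize(s["img"][215:335,240:430],None,fx=4,fy=4))
E
```

```text
time_s: 13.03
tcp_pos: [0.5742, 0.0452, 0.0894]
tcp_rot: [-1.618, 1.567, -2.157]
force: [-2.7, -7.2, 2.5]
grip_width: -0.0001
t 13.0333 planar [ 0.2611 -0.0027] z 0.0894 tool-y yaw 59.13 F in track [-7.57 -1.4 ] 2.55 fingertip over deck 0.011
```

View pics/scene9.png

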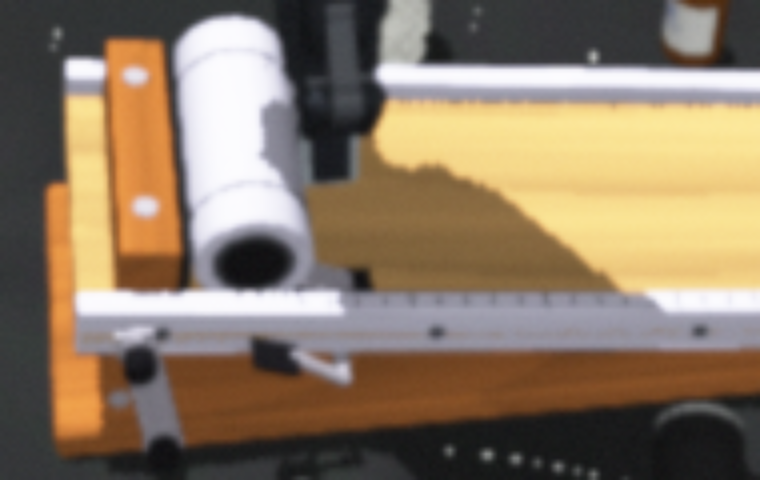

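Against the bar, with 7.6 N pushing and the pawl lever up. Easing away slowly.

```bash
python3 -m jog '{"dp":[[0,-0.0007,0],[0.0001,-0.0014,0],[0.0002,-0.0021,0],[0.0003,-0.0028,0],[0.0004,-0.0035,0],[0.0004,-0.0042,0],[0.0005,-0.0049,0],[0.0006,-0.0056,0],[0.0007,-0.0063,0],[0.0008,-0.007,0],[0.0009,-0.0077,0],[0.001,-0.0085,0],[0.0012,-0.0095,0],[0.0013,-0.011,0],[0.0015,-0.013,0],[0.0018,-0.015,0],[0.002,-0.0175,0],[0.0024,-0.020,0],[0.0024,-0.020,0],[0.0024,-0.020,0]],"twist":[0,0,0,0,0,0,0,0,0,0,0,0,0,0,0,0,0,0,0,0],"gripper":[0,0,0,0,0,0,0,0,0,0,0,0,0,0,0,0,0,0,0,0]}'
python3 - <<'E'
from h import *
from workcell import *
import cv2
rel()
s=snapshot("wrist"); cv2.imwrite("pics/wrist10.png",s["img"])
E
```

```text
time_s: 14.75
tcp_pos: [0.5649, 0.0294, 0.0872]
tcp_rot: [2.377, 1.571, 1.84]
force: [-1.1, -0.0, -0.7]
grip_width: 0.0002
t 14.75 planar [ 0.2429 -0.0027] z 0.0872 tool-y yaw 59.18 F in track [-0.58  0.91] -0.69 fingertip over deck 0.0111
```

View pics/wrist10.png

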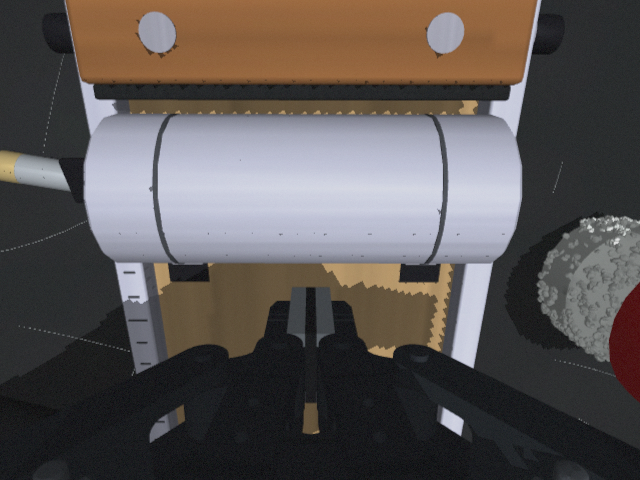

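The fingers are clear of the roller (fingertips at row 290, roller edge at row 264). The roller has stayed near the bar with the pawl slots visible behind it. Backing off and raising the tool.

```bash
python3 -m jog '{"dp":[[-0.002,-0.008,0],[-0.005,-0.018,0],[-0.015,-0.025,0],[-0.03,-0.025,0],[-0.05,-0.025,0],[-0.07,-0.025,0],[-0.09,-0.025,0],[-0.11,-0.025,0],[-0.125,-0.025,0],[-0.13,-0.025,0],[-0.13,-0.025,0],[-0.13,-0.025,0]],"twist":[0,0,0,0,0,0,0,0,0,0,0,0],"gripper":[0,0,0,0,0,0,0,0,0,0,0,0]}'
python3 - <<'E'
from h import *
from workcell import *
import cv2, pickle
rel()
s=snapshot("wrist"); cv2.imwrite("pics/wrist11.png",s["img"]); pickle.dump(s,open("w11.pkl","wb"))
s=snapshot("scene"); cv2.imwrite("pics/scene11.png",s["img"]); cv2.imwrite("pics/scene11z.png",cv2.resize(s["img"][215:335,240:430],None,fx=4,fy=4)); pickle.dump(s,open("s11.pkl","wb"))
E
```

```text
time_s: 15.8
tcp_pos: [0.5518, 0.0078, 0.2172]
tcp_rot: [0.433, 1.571, -0.105]
force: [-0.3, 0.3, -0.5]
grip_width: 0.0001
t 15.8 planar [ 0.2176 -0.0026] z 0.2172 tool-y yaw 59.17 F in track [0.09 0.41] -0.53 fingertip over deck 0.1442
```

View pics/wrist11.png

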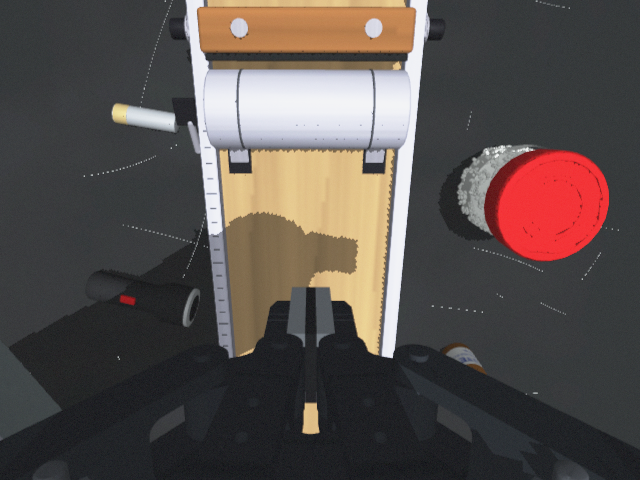

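View pics/scene11.png

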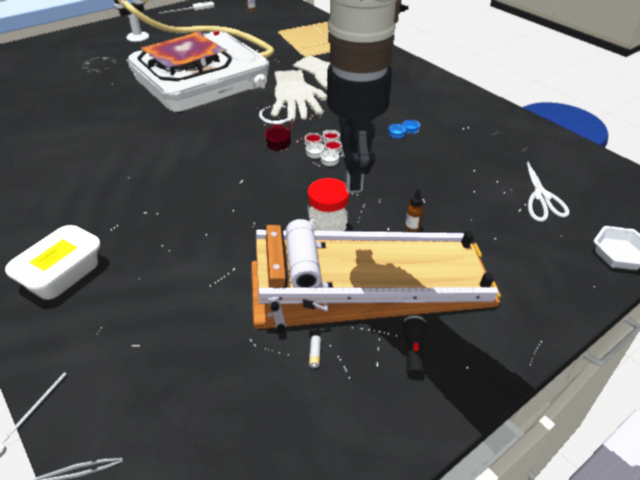

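View pics/scene11z.png

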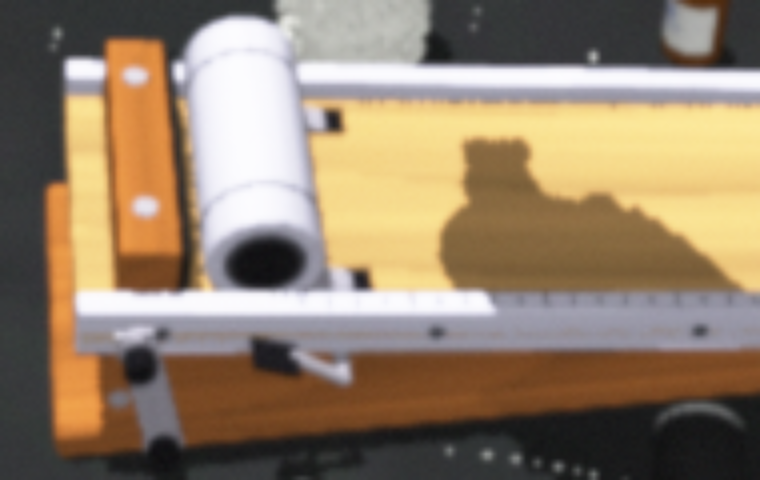

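Everything looks right. The bore moved back only about 2.5 px from its place against the bar, roughly 4 mm and so near x = 294 mm. The pawl lever is up and the bystanders are where they were. One stillness check, then I hand it in.

```bash
python3 -m jog '{"dp":[[0,0,0],[0,0,0],[0,0,0],[0,0,0],[0,0,0],[0,0,0]],"twist":[0,0,0,0,0,0],"gripper":[0,0,0,0,0,0]}'
python3 - <<'E'
from workcell import *
import pickle,numpy as np,cv2
a=pickle.load(open("s11.pkl","rb"))["img"].astype(int); b=snapshot("scene")["img"].astype(int); c=cv2.imread("pics/scene0.png").astype(int)
print("roller diff",np.abs(a-b)[215:300,280:325].max(2).__gt__(40).sum())
for n,(r,q) in {"torch":((312,380),(400,430)),"cell":((330,370),(305,325)),"bottle":((190,230),(402,428)),"jar":((178,230),(305,345))}.items(): print(n,(np.abs(b-c)[r[0]:r[1],q[0]:q[1]].max(2)>50).sum())
print(state()["force"],state()["time_s"]); finish_job()
E
```

```text
time_s: 16.4
tcp_pos: [0.5521, 0.0082, 0.2171]
tcp_rot: [-2.464, 1.571, -3.002]
force: [0.5, -0.1, 0.5]
grip_width: -0.0002
roller diff 0
torch 118
cell 0
bottle 0
jar 57
[-0.83875339  1.005386   -0.73832851] 16.45
the job is handed in; nothing more can be done
```

The roller is at the top of the ramp, held behind the sprung-up pawls, and I handed the job in at about 16.5 s. The interface gives no verdict, so this rests on my own last checks.

**What I did:** I put the closed fingertips down between the lugs and pushed the roller up at 48 mm/s or less. I slowed to a creep over the pawls and pressed it lightly against the stop bar. The TCP stopped advancing at 261 mm, against 260 mm predicted, and I read about 7.6 N there. I then eased the fingers back, raised the tool and handed in.

**Last checks:**
- **Roller:** it settled back about 4 mm from the bar, to an estimated x of about 294 mm. It is square, and two pictures about 0.6 s apart showed no movement.
- **Pawls:** the outside lever is back in its "up" position.
- **Robot:** the wrist force is at noise level and the tool is well clear of everything.
- **Things beside the ramp:** a pixel comparison with the first picture showed no change for the cell or the bottle. The torch (118 pixels) and the jar (57) did show differences. I put these down to the arm's shadow on the torch and to the gripper or roller overlapping the jar's area, because both sit in the same place in the picture. I did not measure their positions again.

My two early estimates of the track's position disagreed by about 2 to 3 mm. I used the one from the wrist camera, and the stop contact came within 1 mm of its prediction.

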